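# Make up two changeover kits for the cup sealer

## Robot

A 6-joint arm with a two-finger parallel gripper is mounted at the origin on the work surface. World frame = base frame: x ahead of the robot, y to its left, z up, the work surface at z = 0. Lengths are in m, angles in rad, forces in N, time in s.
With the tool pointing down it reaches from about 0.325 to 0.85 m from the base axis. Payload 4.4 kg.
Tool frame: the origin (TCP) lies midway between the tips of the shut fingers; the grasp point (between the pads) lies 19 mm behind it (manip.tcp_to_grasp is the distance from the TCP to the grasp point, in m); z points along the fingers, x is the direction in which the jaws open and shut, and the axes are right-handed (so a half turn about z gives the same grasp; the last joint's range is limited). The gripper opens to 94 mm and grips with 3 to 60 N. Pads are 16 mm wide; open, the fingers measure 119 mm over their backs; the gripper's body (75 mm by 177 mm) begins 78 mm behind the grasp point.
Start: joints at [-1.365, 0.207, 1.542, -0, 1.393, -0.15], TCP at [0.2, -0.539, 0.205] pointing down, gripper open.
Joint ranges: [-2.73, 2.73], [-0.86, 2.22], [0.23, 2.46], [-1.11, 4.25], [0.08, 2.63], [-2.82, 2.82]. Speed limits (rad/s): [2.79, 2.79, 3.14, 3.14, 3.14, 3.14].

## Interface

Orientations are given as a unit quaternion [x, y, z, w].
In Python, from rig import manip gives the robot as it stands.
- The arm moves only by the tool drive_tool, never from a script. Its argument "increments" is a list of rows, each a list of 7 numbers: the shift along the tool's x, y, z in cm, then the turn, a rotation vector about the tool's x, y, z in rad, then the opening, from 0 (shut) to 1 (fully open). In form: [[x, y, z, wx, wy, wz, jaw], ...]. A call has 1 to 8 rows; each row is the pose to reach, as a shift and turn from the pose commanded when the call began, along the tool's axes at that moment; what a row does not reach only later rows make up. A row lasts 1/12 s, in which the tool goes at most 41.7 mm and 7.16 degrees, less where a joint would pass 70% of its speed; a pose out of reach is approached as far as the arm can. A call with a gripper value outside its range is refused whole. The fingers move at their own pace and stop on an object; "force" is the grip in N (left out, the last holds). Time passes only in rows, so rows that repeat a pose let the fingers close. It gives the time, the measured TCP pose, the force and the opening at its end, in the units of the state.
- manip.sense(): the state, without advancing time (a new reading comes with each control period).
- manip.get_image(name): name is "side" or "top"; returns the picture (384x512x3 uint8, blue, green, red); there is no depth.
- manip.get_calibration(name): a dict with "intrinsics" (3x3 intrinsics, pixels), "distortion" ([k1, k2, p1, p2, k3] as OpenCV has them; the pictures are not rectified), "R" (3x3) and "t" (3): a world point X has camera coordinates R X + t. Camera axes: x right, y down, z forward; pixel columns grow to the right and rows downward; lengths in m; the calibration is good to about 2 mm. A picture is of the moment at which its call begins. get_calibration takes no time and is no camera call.
- manip.close_job(): hands the job in, once; it reports no verdict.
Trained networks look in the newest picture that a camera, given by its name, has taken for a name from the list of things; names that differ only in an ending like _2 or _b are one class to them, and where a whole thing is asked for, a point or a joint stands for the part that bears it (a point fixed in the world has none). Each returns a list of dicts, best first, with "conf" (0 to 1); they miss things now and then, are a little off and sometimes report something else, mostly with a low value. They report only what shows in the picture. A call takes as long as a camera call. They do not tell look-alikes from the thing itself.
- manip.spot_in(query, camera): "location" ([x, y, z] in m, in world coordinates, good to about 4 mm: the middle of the surface that is visible of it).
- manip.masks_of(query, camera): "region" (384x512 bool, what is visible of it).
- manip.mark_of(query, camera): "location" ([x, y, z] in m, in world coordinates, good to about 4 mm: a listed point, or the origin of a listed thing).
The state is a dict: "time_s": time; "joint_pos": joint angles; "qvel": joint speeds; "effort": joint torques, N m; "eef_pos": TCP position; "eef_rot": TCP orientation; "force": force on the tool from outside, world axes, zero at the start; "torque": the same for the moment, N m; "width": finger opening in m.
Only numpy, scipy, OpenCV 4.12 (cv2) and the standard library are available. Lean on these libraries where they do the work, as an engineer would, in place of code of your own. Each camera call takes 0.05 s, during which the arm holds its last target. There are 200 camera calls.

## Task

Make up the two changeover kits for the cup sealer from the parts on the rubber mat. The long board takes the large nest ring, the large sealing head and the ball knob; the short board takes the small nest ring and the small sealing head. Stand each part upright and flat in the bottom of the well cut for it (large to small: nest ring, sealing head, knob), let go of it, and leave the levelling foot, the cup stack and the lidded tub where they stand.

Things in the scene. Friction and masses are not known exactly. Their poses are not given: they have to be found in the camera images.
- large_nest: Large cup nest: plain aluminium ring, outside diameter 62 mm, bore 44 mm, 28 mm high, three tiny brass screw heads on its top face; about 0.11 kg. It stands on the 2 mm thick blue-grey rubber mat at the start; origin: centre of its underside, z up.
- small_nest: Small cup nest: the same kind of aluminium ring, outside diameter 44 mm, bore 28 mm, 28 mm high; about 0.07 kg. It stands on the 2 mm thick blue-grey rubber mat at the start; origin: centre of its underside, z up.
- large_head: Large sealing head: dark steel, a round flange of diameter 52 mm, 14 mm thick, with an upright round stem of diameter 26 mm on its middle, 44 mm high in all; about 0.34 kg. Best gripped by the stem (14 to 44 mm above its underside). It stands on the 2 mm thick blue-grey rubber mat at the start; origin: centre of its underside, z up.
- small_head: Small sealing head: the same shape, flange diameter 36 mm and 14 mm thick, stem diameter 18 mm, 44 mm high in all; about 0.16 kg. Best gripped by the stem (14 to 44 mm above its underside). It stands on the 2 mm thick blue-grey rubber mat at the start; origin: centre of its underside, z up.
- ball_knob: Ball knob: black plastic ball of diameter 34 mm, its centre 33 mm above the underside, on a narrow neck and a round steel foot of diameter 34 mm, 8 mm thick; 50 mm high in all; about 0.06 kg. It stands ball up. It stands on the 2 mm thick blue-grey rubber mat at the start; origin: centre of its underside, z up.
- long_board: Long kit board, fixed: brown plate 244 x 102 mm, 10 mm thick, with a row of three round pale-floored wells 6 mm deep (their floor is 4 mm above the work surface). Origin: centre of its underside, x along its length, y across, z up. Wells, on its x axis: diameter 82 mm at x = -71 mm (large nest), diameter 72 mm at x = +14 mm (large sealing head), diameter 54 mm at x = +85 mm (ball knob).
- short_board: Short kit board, fixed: brown plate 148 x 84 mm, 10 mm thick, with two round pale-floored wells 6 mm deep (their floor is 4 mm above the work surface). Origin: centre of its underside, x along its length, y across, z up. Wells, on its x axis: diameter 64 mm at x = -32 mm (small nest), diameter 56 mm at x = +36 mm (small sealing head).
- foot: Bystander among the stock, to be left alone: machine levelling foot, black rubber disc of diameter 42 mm, 10 mm thick, with an upright thin brass rod of diameter 10 mm, 56 mm high in all. It stands on the 2 mm thick blue-grey rubber mat at the start; origin: centre of its underside, z up.
- cup_stack: Bystander among the stock, to be left alone: stack of nested white plastic portion cups, widest diameter 54 mm, 52 mm high. It stands on the 2 mm thick blue-grey rubber mat at the start; origin: centre of its underside, z up.
- tub: Bystander among the stock, to be left alone: small clear tub with a white lid, widest diameter 52 mm, 48 mm high. It stands on the 2 mm thick blue-grey rubber mat at the start; origin: centre of its underside, z up.
There are look-alikes about, which are no part of the job. Leave any pink look-alike of the ball_knob alone. Leave any orange look-alike of the large_nest alone.

How it is judged:
By the outcome, as a careful person would: the job done as asked, in the order asked, and still so for the second after the job is handed in, with the robot touching nothing.
It also fails if it takes over 120 s, if anything falls off the work surface, if the arm or the gripper's body presses on something with over 40 N, if the wrist force passes 120 N, or if a joint passes its speed limit or range.

## Working session

There is one attempt and no reset: what is moved stays moved. The work goes in short steps, Python scripts to look and compute and a tool call to move; the robot and the scene stay as the last step left them, time stands still between calls to the robot, and variables do not carry over. Pictures are saved under pics/ and viewed, about 12 in all and at most 16, crops included, and the job is handed in when it is done.

Besides the shell and the picture viewer there is one more tool, called after ">>>" as name([rows], argument=value, ...), one row to a line, values as JSON. drive_tool: Moves the arm, as the interface text tells. Its arguments: {"type":"object","properties":{"increments":{"type":"array","items":{"type":"array","items":{"type":"number"}}},"force":{"type":"number"}},"required":["increments"]}

```bash
ls; mkdir -p pics; python3 - <<'E'
from rig import manip
import cv2
s=manip.sense(); print(s)
for c in("top","side"):
    cv2.imwrite(f"pics/{c}0.png",manip.get_image(c))
    for q in "large_nest small_nest large_head small_head ball_knob long_board short_board foot cup_stack tub".split():
        print(c,q,[(round(d["conf"],2),[round(float(v),3) for v in d["location"]]) for d in manip.mark_of(q,c)])
    k=manip.get_calibration(c); print(k)
E
```

```text
pics
{'time_s': 0.0, 'joint_pos': array([-1.36551105e+00,  2.07385860e-01,  1.54293108e+00,  1.32188933e-05,
        1.39350000e+00, -1.50499914e-01]), 'qvel': array([1.26286332e-03, 7.91842126e-04, 1.61987117e-05, 1.42554532e-04,
       7.02330458e-04, 5.01125598e-04]), 'effort': array([-7.73794436e-04, -3.70879519e+01, -2.81418622e+01,  6.97942916e-02,
        3.62647721e-02, -1.73142384e-04]), 'eef_pos': array([ 0.20011684, -0.5382017 ,  0.20432105]), 'eef_rot': array([ 8.21073268e-01, -5.70821733e-01, -8.03175997e-04, -7.69293326e-04]), 'force': array([ 0.46355757, -0.30442729,  0.08308121]), 'torque': array([-0.00492903, -0.05482527,  0.01272664]), 'width': 0.09403851172840465}
top large_nest [(0.62, [0.518, -0.328, 0.001]), (0.6, [0.301, -0.162, -0.003]), (0.54, [0.562, -0.066, 0.002]), (0.29, [0.677, 0.118, 0.001])]
top small_nest [(0.6, [0.677, -0.126, -0.001])]
top large_head [(0.83, [0.446, -0.117, 0.003])]
top small_head [(0.49, [0.521, -0.328, -0.005])]
top ball_knob [(0.7, [0.637, 0.234, -0.001]), (0.39, [0.45, 0.004, 0.005])]
top long_board [(0.63, [0.521, -0.326, -0.00
[... 991 characters left out ...]
0.17, [0.448, 0.117, 0.001])]
side short_board [(0.68, [0.486, 0.316, -0.002]), (0.24, [0.564, -0.069, -0.003])]
side foot [(0.61, [0.45, 0.005, -0.001])]
side cup_stack [(0.73, [0.552, 0.073, -0.0])]
side tub [(0.93, [0.448, 0.118, 0.001])]
{'intrinsics': array([[454.83485263,   0.        , 246.93735187],
       [  0.        , 454.83485263, 196.08628999],
       [  0.        ,   0.        ,   1.        ]]), 'distortion': array([-0.07312982,  0.        ,  0.        ,  0.        ,  0.        ]), 'R': array([[-0.984274  , -0.17583639, -0.01691919],
       [-0.07776156,  0.51728999, -0.85227003],
       [ 0.15861221, -0.83755157, -0.52282839]]), 't': array([0.46306724, 0.09213559, 1.17108746])}
```

View pics/top0.png

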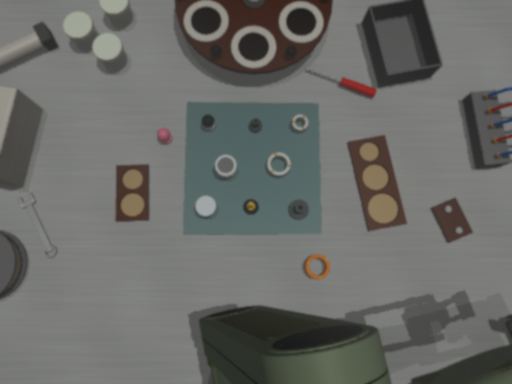

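View pics/side0.png

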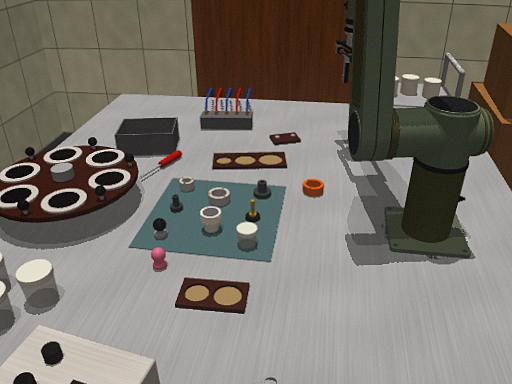

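Candidates (top-view pixels):
- **Rings:** large_nest is the grey ring at (279,164). The orange ring at (317,266) is a decoy, and small_nest is at (300,123).
- **Knobs:** ball_knob is black at (207,122). The pink one at (164,135) is a decoy.
- **Stems:** large_head is at (298,209) and small_head at (255,126). The brass-rod foot at (251,206) is a bystander.
- **Whites:** the cups at (225,166) and tub at (205,206) are bystanders.

Next I'll measure precisely.

```bash
cat > h.py <<'E'
from rig import manip
import numpy as np, cv2
from scipy.optimize import least_squares
K={c:manip.get_calibration(c) for c in("top","side")}
def proj(P,c):
    k=K[c]; return cv2.projectPoints(np.asarray(P,float).reshape(-1,3),cv2.Rodrigues(k["R"])[0],k["t"],k["intrinsics"],k["distortion"])[0].reshape(-1,2)
def ray(uv,z,c):
    k=K[c]; n=cv2.undistortPoints(np.array(uv,float).reshape(-1,1,2),k["intrinsics"],k["distortion"])[0,0]
    d=k["R"].T@np.array([*n,1]); o=-k["R"].T@k["t"]; return o+d*(z-o[2])/d[2]
A=np.linspace(0,2*np.pi,40)
def circ(x,y,z,r): return np.c_[x+r*np.cos(A),y+r*np.sin(A),0*A+z]
# discs (z0,z1,r)
SH={"large_nest":[(0,.028,.031)],"small_nest":[(0,.028,.022)],"large_head":[(0,.014,.026),(.014,.044,.013)],"small_head":[(0,.014,.018),(.014,.044,.009)],
"ball_knob":[(0,.008,.017),(.022,.022,.0135),(.033,.033,.017),(.044,.044,.0135),(.050,.050,.001)]}
BORE={"large_nest":.022,"small_nest":.014}
def sil(q,x,y,c,zb=.002,S=8):
    m=np.zeros((384*S//2,512*S//2),np.uint8); s=S/2
    f=lambda P:cv2.convexHull(((proj(P,c)+.5)*s*16).astype(np.int32))
    for a,b,r in SH[q] if q!="ball_knob" else [SH[q][0]]:
        cv2.fillConvexPoly(m,f(np.r_[circ(x,y,zb+a,r),circ(x,y,zb+b,r)]),1,shift=4)
    if q=="ball_knob": cv2.fillConvexPoly(m,f(np.vstack([circ(x,y,zb+a,r) for a,b,r in SH[q][1:]])),1,shift=4)
    return cv2.resize(m.astype(np.float32),(512,384),interpolation=cv2.INTER_AREA)
def filled(r):
    r=r.astype(np.uint8); cs=cv2.findContours(r,0,1)[0]; m=np.zeros_like(r); cv2.drawContours(m,[max(cs,key=cv2.contourArea)],-1,1,-1); return m
def cen(m):
    v,u=np.nonzero(m>0); w=m[v,u]; return np.array([(u*w).sum(),(v*w).sum()])/w.sum()
def fit(q,guess,cams=("top","side"),zb=.002):
    out={}
    for c in cams:
        manip.get_image(c); g=proj([*guess,zb+.02],c)[0]; best=None
        for d in manip.masks_of(q,c):
            m=filled(d["region"])
            if np.hypot(*(cen(m)-g))<15: best=m;break
        if best is None: continue
        p=np.array(guess,float)
        for _ in range(4):
            e=cen(best)-cen(sil(q,*p,c,zb)); 
            J=np.array([(proj([p[0]+.01,p[1],.02],c)-proj([*p,.02],c))[0],(proj([p[0],p[1]+.01,.02],c)-proj([*p,.02],c))[0]]).T/.01
            p=p+np.linalg.solve(J,e)
        s=sil(q,*p,c,zb)>.5; out[c]=(p.round(4),round(float((s&(best>0)).sum()/(s|(best>0)).sum()),2))
    return out
E
python3 - <<'E'
from h import *
G={"large_nest":(.563,-.067),"large_head":(.447,-.12),"ball_knob":(.677,.117),"small_nest":(.675,-.125),"small_head":(.672,-.011)}
for q,g in G.items(): print(q,fit(q,g))
for c in ("top","side"):
    im=manip.get_image(c); 
    hsv=cv2.cvtColor(im,cv2.COLOR_BGR2HSV); m=cv2.inRange(hsv,(8,60,110),(25,180,255))
    n,l,st,ce=cv2.connectedComponentsWithStats(m)
    for i in range(1,n):
        if st[i,4]>60: print(c,st[i,4],ce[i].round(1),ray(ce[i],.007,c)[:2].round(4))
im=manip.get_image("top")
cv2.imwrite("pics/mat.png",cv2.resize(im[90:280,100:420],None,fx=2.5,fy=2.5,interpolation=cv2.INTER_CUBIC))
E
```

```text
large_nest {'top': (array([ 0.5653, -0.0679]), 0.94), 'side': (array([ 0.5651, -0.0664]), 0.96)}
large_head {'top': (array([ 0.4485, -0.1195]), 0.95), 'side': (array([ 0.449, -0.113]), 0.9)}
ball_knob {'top': (array([0.6776, 0.1197]), 0.98), 'side': (array([0.6767, 0.1201]), 0.92)}
small_nest {'top': (array([ 0.6787, -0.1238]), 0.96), 'side': (array([ 0.6773, -0.1212]), 0.89)}
small_head {'top': (array([ 0.6741, -0.007 ]), 0.94), 'side': (array([ 0.6724, -0.0036]), 0.87)}
top 254 [368.6 151.4] [ 0.6043 -0.311 ]
top 490 [374.8 176.9] [ 0.5346 -0.3244]
top 286 [132.3 178.9] [0.5252 0.3148]
top 396 [132.1 204.5] [0.4573 0.3119]
top 675 [382.4 208. ] [ 0.4516 -0.3406]
top 225 [317.2 265.7] [ 0.3021 -0.1663]
side 98 [506.4  26.9] [-1.0603 -2.8577]
side 291 [490.  101.6] [-0.4419 -1.0463]
side 175 [269.9 159.5] [ 0.4522 -0.3354]
side 132 [244.6 160. ] [ 0.5354 -0.3196]
side 68 [223.5 160.4] [ 0.6047 -0.3067]
side 296 [196.5 292.8] [0.5248 0.3185]
side 408 [227.2 295.6] [0.4569 0.316 ]
```

View pics/mat.png

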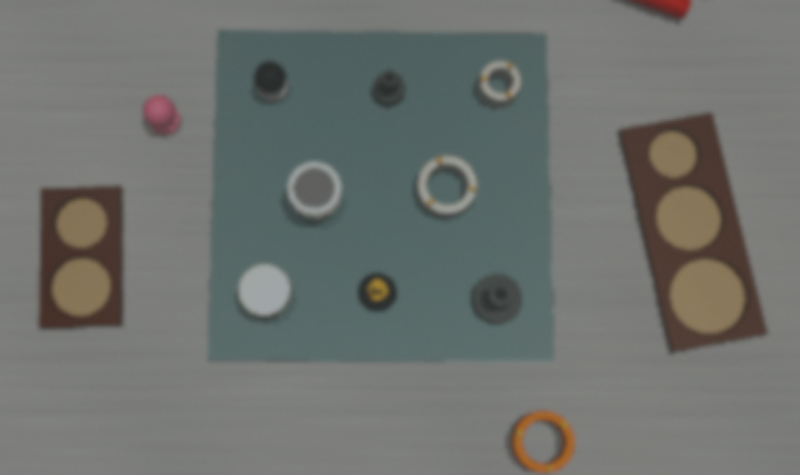

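All targets agree between the two cameras to about 3 mm. The crop confirms a plain grey ring with brass dots, a black ball knob and two dark steel heads, so the choices hold. Next I align the tool to the world axes and approach.

>>> drive_tool([
  [-4, -6.3, 0, 0, 0, 0.12, 1],
  [-8, -12.6, 0, 0, 0, 0.24, 1],
  [-11, -18, 0, 0, 0, 0.3556, 1],
  [-14, -22, 0, 0, 0, 0.3556, 1],
  [-16, -25.3, 0, 0, 0, 0.3556, 1],
  [-16, -25.3, 0, 0, 0, 0.3556, 1],
])

```text
time_s: 2.75
eef_pos: [0.3526, -0.3389, 0.2056]
eef_rot: [-0.707, 0.707, -0.0, 0.0]
force: [0.5, -0.3, 0.6]
width: 0.0943
```

>>> drive_tool([
  [-4, -3, 1, 0, 0, 0, 1],
  [-7.5, -6, 2, 0, 0, 0, 1],
  [-11, -9, 3, 0, 0, 0, 1],
  [-15, -12, 4, 0, 0, 0, 1],
  [-19, -15, 5, 0, 0, 0, 1],
  [-23, -18, 5, 0, 0, 0, 1],
  [-27.2, -21.2, 5, 0, 0, 0, 1],
  [-27.2, -21.2, 5, 0, 0, 0, 1],
])

```text
time_s: 3.42
eef_pos: [0.5547, -0.0794, 0.1558]
eef_rot: [0.707, -0.707, -0.0, 0.0]
force: [0.6, -0.6, 0.3]
width: 0.0941
```

>>> drive_tool([
  [0, 0, 0, 0, 0, 0, 1],
])

```text
time_s: 3.5
eef_pos: [0.5571, -0.0754, 0.1559]
eef_rot: [0.71, -0.705, -0.0, -0.002]
force: [-0.9, -0.8, 0.2]
width: 0.0937
```

>>> drive_tool([
  [-0.8, -0.8, 3, 0, 0, 0, 1],
  [-0.8, -0.8, 6, 0, 0, 0, 1],
  [-0.8, -0.8, 9, 0, 0, 0, 1],
  [-0.8, -0.8, 9, 0, 0, 0, 1],
  [-0.8, -0.8, 9, 0, 0, 0, 1],
])

```text
time_s: 3.92
eef_pos: [0.56, -0.0731, 0.0645]
eef_rot: [0.707, -0.707, -0.002, 0.001]
force: [0.8, 0.0, 1.7]
width: 0.094
```

```bash
python3 - <<'E'
from h import *
s=manip.sense();print(s["eef_pos"].round(4),s["eef_rot"].round(4))
im=manip.get_image("top");sd=manip.get_image("side")
r=lambda a:cv2.resize(a,(390,390),interpolation=cv2.INTER_CUBIC)
cv2.imwrite("pics/g1.png",np.hstack([r(im[90:220,210:340]),r(sd[140:270,150:280])]))
E
```

```text
[ 0.56   -0.0731  0.0645] [ 0.7071 -0.7071 -0.0021  0.0012]
```

View pics/g1.png

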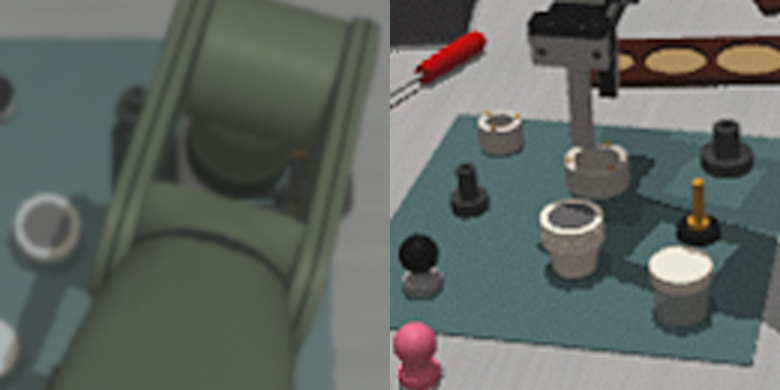

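The side view shows the jaws straddling the grey large nest, at about (597,165) in the right panel, clear of the cup stack.

>>> drive_tool([
  [0, 0, 0, 0, 0, 0, 1],
  [0, 0, 0, 0, 0, 0, 1],
])

```text
time_s: 4.18
eef_pos: [0.5637, -0.0741, 0.0686]
eef_rot: [-0.707, 0.707, -0.002, 0.001]
force: [0.9, 0.2, -1.1]
width: 0.0941
```

```bash
cat >> h.py <<'E'
def pose(n=6):
    S=[]
    for _ in range(n):
        manip.get_image("top"); S.append(manip.sense())
    P=np.array([s["eef_pos"] for s in S]); print("t",S[-1]["time_s"],"pos",P.mean(0).round(4),"sd",P.std(0).round(4),"rot",S[-1]["eef_rot"].round(3),"w",round(S[-1]["width"],4),"F",S[-1]["force"].round(1))
    return P.mean(0)
def go(x,y,z):
    d=(np.array([x,y,z])-pose())*100; print("tool cm",[round(-d[1],2),round(-d[0],2),round(-d[2],2)])
E
python3 -c "
from h import *
go(.565,-.067,.007); print(manip.sense()['joint_pos'].round(2))"
```

```text
t 4.4833 pos [ 0.5627 -0.0737  0.0673] sd [0.0005 0.0002 0.0006] rot [ 0.707 -0.707  0.    -0.   ] w 0.0941 F [0.8 0.4 1. ]
tool cm [np.float64(-0.67), np.float64(-0.23), np.float64(6.03)]
[-0.28  0.34  1.68 -0.    1.12  1.29]
```

>>> drive_tool([
  [-0.67, -0.23, 3, 0, 0, 0, 1],
  [-0.67, -0.23, 5.9, 0, 0, 0, 1],
  [-0.67, -0.23, 5.9, 0, 0, 0, 1],
  [-0.67, -0.23, 5.9, 0, 0, 0, 1],
  [-0.67, -0.23, 5.9, 0, 0, 0, 0.5],
  [-0.67, -0.23, 5.9, 0, 0, 0, 0.5],
  [-0.67, -0.23, 5.9, 0, 0, 0, 0.5],
  [-0.67, -0.23, 5.9, 0, 0, 0, 0.5],
], force=25)

```text
time_s: 5.15
eef_pos: [0.5649, -0.0669, 0.0083]
eef_rot: [0.707, -0.707, 0.001, -0.0]
force: [0.5, 0.6, -0.1]
width: 0.0706
```

```bash
python3 -c "
from h import *
pose()"
```

```text
t 5.45 pos [ 0.5646 -0.0669  0.0078] sd [0.0001 0.     0.0001] rot [ 0.707 -0.707  0.    -0.   ] w 0.0601 F [-0.8 -0.7  2.4]
```

>>> drive_tool([
  [0, 0, -1, 0, 0, 0, 0.4],
  [0, 0, -3, 0, 0, 0, 0.4],
  [0, 0, -6, 0, 0, 0, 0.4],
  [0, 0, -9, 0, 0, 0, 0.4],
  [3, 1.25, -9, 0, 0, 0, 0.4],
  [7, 2.9, -9, 0, 0, 0, 0.4],
  [10, 4.2, -9, 0, 0, 0, 0.4],
  [13, 5.4, -9, 0, 0, 0, 0.4],
])

```text
time_s: 6.12
eef_pos: [0.5092, -0.1977, 0.0976]
eef_rot: [0.707, -0.707, 0.0, -0.0]
force: [1.2, 0.2, -1.6]
width: 0.0602
```

```bash
python3 -c "
from h import *
go(.452,-.338,.07)"
```

```text
t 6.4167 pos [ 0.5093 -0.1985  0.0973] sd [0.001  0.0027 0.0002] rot [ 0.707 -0.707 -0.    -0.   ] w 0.0602 F [-0.2 -0.2 -1.4]
tool cm [np.float64(13.95), np.float64(5.73), np.float64(2.73)]
```

>>> drive_tool([
  [3.5, 1.4, 0, 0, 0, 0, 0.4],
  [7, 2.8, 0, 0, 0, 0, 0.4],
  [10, 4.2, 0, 0, 0, 0, 0.4],
  [12.5, 5.2, 0, 0, 0, 0, 0.4],
  [13.9, 5.7, 1, 0, 0, 0, 0.4],
  [13.9, 5.7, 2.7, 0, 0, 0, 0.4],
  [13.9, 5.7, 2.7, 0, 0, 0, 0.4],
  [13.9, 5.7, 2.7, 0, 0, 0, 0.4],
])

```text
time_s: 7.08
eef_pos: [0.4527, -0.3332, 0.0682]
eef_rot: [0.708, -0.707, -0.002, -0.0]
force: [-0.6, -0.4, -1.1]
width: 0.0602
```

```bash
python3 - <<'E'
from h import *
pose(3); go(.452,-.338,.0098)
print(fit("large_nest",(.452,-.338),zb=.064))
sd=manip.get_image("side")
cv2.imwrite("pics/p1.png",cv2.resize(sd[90:220,190:360],(680,520),interpolation=cv2.INTER_CUBIC))
E
```

```text
t 7.2333 pos [ 0.4539 -0.3343  0.0699] sd [0.0003 0.0004 0.0005] rot [ 0.708 -0.706  0.    -0.   ] w 0.0602 F [-0.2 -0.  -1.5]
t 7.5333 pos [ 0.454  -0.3354  0.0708] sd [0.0002 0.0002 0.0001] rot [ 0.707 -0.707  0.    -0.   ] w 0.0601 F [-0.4 -0.9 -1.8]
tool cm [np.float64(0.26), np.float64(0.2), np.float64(6.1)]
{'side': (array([ 0.4374, -0.3273]), 0.31)}
```

View pics/p1.png

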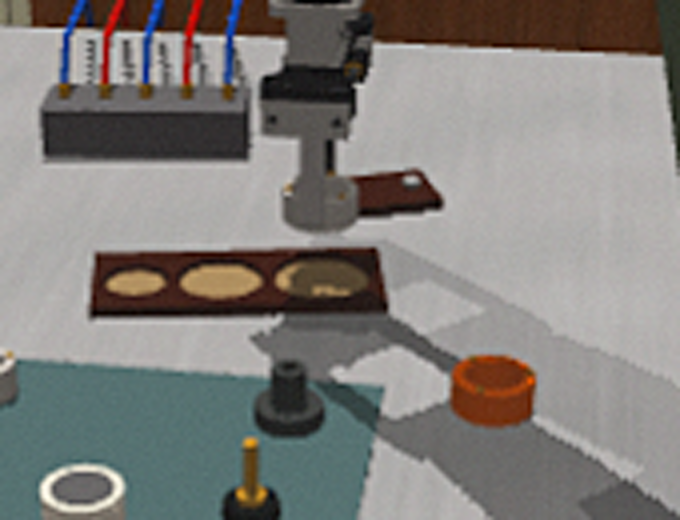

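The ring is held level above the large well, at about (320,275) in the crop. Lower it and release just above the floor.

>>> drive_tool([
  [0.26, 0.2, 2.5, 0, 0, 0, 0.4],
  [0.26, 0.2, 4.5, 0, 0, 0, 0.4],
  [0.26, 0.2, 5.5, 0, 0, 0, 0.4],
  [0.26, 0.2, 5.88, 0, 0, 0, 0.4],
  [0.26, 0.2, 5.88, 0, 0, 0, 0.4],
  [0.26, 0.2, 5.88, 0, 0, 0, 0.75],
  [0.26, 0.2, 5.88, 0, 0, 0, 0.75],
  [0.26, 0.2, 5.88, 0, 0, 0, 0.75],
])

```text
time_s: 8.45
eef_pos: [0.4521, -0.3391, 0.0124]
eef_rot: [0.707, -0.707, 0.001, 0.0]
force: [-0.2, -0.5, -0.1]
width: 0.0702
```

>>> drive_tool([
  [0, 0, 0, 0, 0, 0, 0.85],
  [0, 0, -1, 0, 0, 0, 0.85],
  [0, 0, -3, 0, 0, 0, 0.85],
  [0, 0, -6, 0, 0, 0, 0.85],
  [0, 0, -9, 0, 0, 0, 0.85],
  [-4, 0, -9, 0, 0, 0, 0.85],
  [-8, 0, -9, 0, 0, 0, 0.85],
  [-12, 0, -9, 0, 0, 0, 0.85],
])

```text
time_s: 9.12
eef_pos: [0.4519, -0.2181, 0.1033]
eef_rot: [-0.706, 0.708, -0.002, 0.0]
force: [0.4, -0.1, 0.1]
width: 0.0796
```

```bash
python3 - <<'E'
from h import *
pose(3); go(.449,-.117,.075)
print(fit("large_nest",(.452,-.338),zb=.004))
E
```

```text
t 9.2667 pos [ 0.4505 -0.2129  0.1018] sd [0.0004 0.0025 0.0002] rot [ 0.709 -0.706  0.    -0.   ] w 0.0794 F [ 0.2  0.5 -0.1]
t 9.5667 pos [ 0.4517 -0.2192  0.102 ] sd [0.0002 0.0007 0.0003] rot [-0.707  0.708 -0.    -0.   ] w 0.0801 F [ 0.   0.8 -0.8]
tool cm [np.float64(-10.22), np.float64(0.27), np.float64(2.7)]
{'top': (array([ 0.4349, -0.32  ]), 0.14), 'side': (array([ 0.4499, -0.3313]), 0.82)}
```

>>> drive_tool([
  [-3, 0, 0, 0, 0, 0, 0.7],
  [-6, 0.1, 0, 0, 0, 0, 0.7],
  [-9, 0.2, 0, 0, 0, 0, 0.7],
  [-10.2, 0.27, 1, 0, 0, 0, 0.7],
  [-10.2, 0.27, 2.7, 0, 0, 0, 0.7],
  [-10.2, 0.27, 2.7, 0, 0, 0, 0.7],
])

```text
time_s: 10.27
eef_pos: [0.446, -0.1147, 0.0714]
eef_rot: [0.708, -0.706, -0.003, 0.001]
force: [-0.8, 0.1, -0.0]
width: 0.0657
```

```bash
python3 - <<'E'
from h import *
pose(3); go(.449,-.117,.021)
print(fit("large_nest",(.452,-.338),zb=.004))
E
```

```text
t 10.4167 pos [ 0.4478 -0.1163  0.0734] sd [0.0007 0.0005 0.0007] rot [-0.707  0.707  0.    -0.   ] w 0.0657 F [ 0.3 -0.1 -0.2]
t 10.7167 pos [ 0.4491 -0.1171  0.0749] sd [0.0001 0.0001 0.0001] rot [-0.707  0.707 -0.001  0.   ] w 0.0661 F [ 0.3 -0.1  0.6]
tool cm [np.float64(-0.01), np.float64(0.01), np.float64(5.39)]
{'top': (array([ 0.4511, -0.3376]), 0.91), 'side': (array([ 0.4431, -0.3303]), 0.65)}
```

>>> drive_tool([
  [0, 0, 2.5, 0, 0, 0, 0.7],
  [0, 0, 4.5, 0, 0, 0, 0.7],
  [0, 0, 5.4, 0, 0, 0, 0.7],
  [0, 0, 5.4, 0, 0, 0, 0.5],
  [0, 0, 5.4, 0, 0, 0, 0.1],
  [0, 0, 5.4, 0, 0, 0, 0.1],
  [0, 0, 5.4, 0, 0, 0, 0.1],
  [0, 0, 5.4, 0, 0, 0, 0.1],
], force=35)

```text
time_s: 11.58
eef_pos: [0.4496, -0.1167, 0.0214]
eef_rot: [0.707, -0.707, 0.001, -0.0]
force: [-0.9, 1.3, -0.4]
width: 0.0358
```

>>> drive_tool([
  [0, 0, 0, 0, 0, 0, 0.1],
  [0, 0, 0, 0, 0, 0, 0.1],
  [0, 0, 0, 0, 0, 0, 0.1],
  [0, 0, 0, 0, 0, 0, 0.1],
])

```text
time_s: 11.92
eef_pos: [0.4495, -0.1173, 0.0213]
eef_rot: [0.707, -0.707, 0.001, -0.0]
force: [-0.3, -2.9, 3.9]
width: 0.0247
```

>>> drive_tool([
  [0, 0, -1, 0, 0, 0, 0.1],
  [0, 0, -3, 0, 0, 0, 0.1],
  [0, 0, -6, 0, 0, 0, 0.1],
  [2, -1, -8.5, 0, 0, 0, 0.1],
  [5, -2.1, -8.5, 0, 0, 0, 0.1],
  [8, -3.3, -8.5, 0, 0, 0, 0.1],
  [11, -4.6, -8.5, 0, 0, 0, 0.1],
  [14, -5.8, -8.5, 0, 0, 0, 0.1],
])

```text
time_s: 12.58
eef_pos: [0.5059, -0.2559, 0.1045]
eef_rot: [0.707, -0.707, -0.002, -0.0]
force: [1.0, 0.2, -3.5]
width: 0.0244
```

```bash
python3 - <<'E'
from h import *
pose(3); go(.535,-.322,.06)
E
```

```text
t 12.7333 pos [ 0.5075 -0.26    0.1049] sd [0.0011 0.0024 0.0004] rot [-0.706  0.708  0.001  0.   ] w 0.0248 F [-0.6  0.2 -4.5]
t 13.0333 pos [ 0.5054 -0.2546  0.1043] sd [0.0003 0.0004 0.0004] rot [ 0.708 -0.707 -0.001 -0.   ] w 0.0243 F [-0.2  0.4 -3.5]
tool cm [np.float64(6.74), np.float64(-2.96), np.float64(4.43)]
```

>>> drive_tool([
  [3, -1.3, 0, 0, 0, 0, 0.1],
  [5.5, -2.4, 0, 0, 0, 0, 0.1],
  [6.7, -2.95, 1, 0, 0, 0, 0.1],
  [6.7, -2.95, 3, 0, 0, 0, 0.1],
  [6.7, -2.95, 4.4, 0, 0, 0, 0.1],
  [6.7, -2.95, 4.4, 0, 0, 0, 0.1],
  [6.7, -2.95, 4.4, 0, 0, 0, 0.1],
])

```text
time_s: 13.62
eef_pos: [0.535, -0.3217, 0.0601]
eef_rot: [0.707, -0.707, -0.002, 0.0]
force: [-0.6, -0.5, -4.4]
width: 0.0244
```

```bash
python3 - <<'E'
from h import *
pose(3); go(.535,-.322,.0238)
E
```

```text
t 13.7667 pos [ 0.5366 -0.3231  0.0623] sd [0.0004 0.0004 0.0006] rot [ 0.707 -0.707  0.001 -0.   ] w 0.0247 F [-0.6 -0.5 -2.3]
t 14.0667 pos [ 0.5368 -0.3236  0.0626] sd [0.0003 0.0001 0.0004] rot [ 0.707 -0.707  0.001 -0.   ] w 0.0245 F [ 0.1 -0.2 -3.9]
tool cm [np.float64(-0.16), np.float64(0.18), np.float64(3.88)]
```

>>> drive_tool([
  [-0.16, 0.18, 2, 0, 0, 0, 0.1],
  [-0.16, 0.18, 3.2, 0, 0, 0, 0.1],
  [-0.16, 0.18, 3.6, 0, 0, 0, 0.1],
  [-0.16, 0.18, 3.85, 0, 0, 0, 0.1],
  [-0.16, 0.18, 3.85, 0, 0, 0, 0.1],
  [-0.16, 0.18, 3.85, 0, 0, 0, 0.6],
  [-0.16, 0.18, 3.85, 0, 0, 0, 0.6],
  [-0.16, 0.18, 3.85, 0, 0, 0, 0.6],
])

```text
time_s: 14.73
eef_pos: [0.535, -0.3224, 0.0235]
eef_rot: [0.707, -0.707, 0.001, -0.0]
force: [-0.5, -0.3, -0.3]
width: 0.0414
```

>>> drive_tool([
  [0, 0, 0, 0, 0, 0, 0.6],
  [0, 0, -1.5, 0, 0, 0, 0.7],
  [0, 0, -4, 0, 0, 0, 0.7],
  [0, 0, -8, 0, 0, 0, 0.7],
  [-4, 0, -8, 0, 0, 0, 0.7],
  [-8, 0, -8, 0, 0, 0, 0.7],
  [-12, -2, -8, 0, 0, 0, 0.7],
  [-16, -3, -8, 0, 0, 0, 0.7],
])

```text
time_s: 15.4
eef_pos: [0.5645, -0.1634, 0.1037]
eef_rot: [-0.706, 0.708, -0.001, 0.001]
force: [0.9, -0.4, 0.2]
width: 0.0658
```

```bash
python3 - <<'E'
from h import *
pose(3); go(.677,.12,.11)
print(fit("large_head",(.535,-.322),zb=.004))
E
```

```text
t 15.55 pos [ 0.5649 -0.1582  0.1032] sd [0.0006 0.0026 0.0001] rot [ 0.709 -0.705  0.    -0.   ] w 0.0658 F [ 0.2 -0.8 -0.5]
t 15.85 pos [ 0.5636 -0.1649  0.1029] sd [0.0003 0.0009 0.0001] rot [-0.706  0.708 -0.    -0.   ] w 0.0659 F [ 0.  -0.4  0.2]
tool cm [np.float64(-28.49), np.float64(-11.34), np.float64(-0.71)]
{'top': (array([ 0.5283, -0.3272]), 0.55), 'side': (array([ 0.5332, -0.315 ]), 0.89)}
```

>>> drive_tool([
  [-3.7, -1.5, -0.3, 0, 0, 0, 0.7],
  [-7.4, -3, -0.7, 0, 0, 0, 0.7],
  [-11.1, -4.4, -0.7, 0, 0, 0, 0.7],
  [-14.8, -5.9, -0.7, 0, 0, 0, 0.7],
  [-18.5, -7.4, -0.7, 0, 0, 0, 0.7],
  [-22, -8.8, -0.7, 0, 0, 0, 0.7],
  [-25.5, -10.2, -0.7, 0, 0, 0, 0.7],
  [-28.5, -11.3, -0.7, 0, 0, 0, 0.7],
])

```text
time_s: 16.72
eef_pos: [0.6772, 0.1232, 0.1098]
eef_rot: [0.707, -0.707, -0.0, -0.0]
force: [-0.2, -0.8, -0.6]
width: 0.0657
```

```bash
python3 - <<'E'
from h import *
pose(3); go(.677,.12,.017)
print(fit("large_head",(.535,-.322),zb=.004)); print(fit("ball_knob",(.677,.12)))
E
```

```text
t 16.8667 pos [0.6776 0.126  0.1097] sd [0.0007 0.0024 0.0002] rot [ 0.708 -0.706  0.    -0.   ] w 0.0655 F [-0.4 -0.6  1.2]
t 17.1667 pos [0.6762 0.1198 0.1096] sd [0.0001 0.0008 0.0002] rot [-0.706  0.708  0.    -0.   ] w 0.066 F [-0.3  0.1  1. ]
tool cm [np.float64(-0.02), np.float64(-0.08), np.float64(9.26)]
{'top': (array([ 0.5312, -0.3209]), 0.94), 'side': (array([ 0.533 , -0.3177]), 0.87)}
{'side': (array([0.6764, 0.1207]), 0.92)}
```

>>> drive_tool([
  [0, -0.08, 3, 0, 0, 0, 0.7],
  [0, -0.08, 6, 0, 0, 0, 0.7],
  [0, -0.08, 8.5, 0, 0, 0, 0.7],
  [0, -0.08, 9.3, 0, 0, 0, 0.7],
  [0, -0.08, 9.3, 0, 0, 0, 0.7],
  [0, -0.08, 9.3, 0, 0, 0, 0.2],
  [0, -0.08, 9.3, 0, 0, 0, 0.2],
  [0, -0.08, 9.3, 0, 0, 0, 0.2],
], force=20)

```text
time_s: 18.23
eef_pos: [0.6794, 0.1211, 0.0195]
eef_rot: [0.707, -0.707, 0.002, -0.002]
force: [0.7, 0.2, 0.7]
width: 0.0491
```

>>> drive_tool([
  [0, 0, 0, 0, 0, 0, 0.2],
  [0, 0, 0, 0, 0, 0, 0.2],
  [0, 0, 0, 0, 0, 0, 0.2],
  [0, 0, -1, 0, 0, 0, 0.2],
  [0, 0, -3, 0, 0, 0, 0.2],
  [0, 0, -6, 0, 0, 0, 0.2],
  [0, 0, -9, 0, 0, 0, 0.2],
  [0, 0, -9, 0, 0, 0, 0.2],
])

```text
time_s: 18.9
eef_pos: [0.6825, 0.1214, 0.1156]
eef_rot: [0.707, -0.707, 0.005, -0.005]
force: [1.9, -0.1, 1.7]
width: 0.033
```

```bash
python3 - <<'E'
from h import *
pose(3); go(.6045,-.309,.11)
sd=manip.get_image("side")
cv2.imwrite("pics/k1.png",cv2.resize(sd[100:270,100:280],(540,510),interpolation=cv2.INTER_CUBIC))
E
```

```text
t 19.05 pos [0.679  0.1211 0.1098] sd [0.0016 0.0001 0.0023] rot [ 0.707 -0.707  0.    -0.   ] w 0.0329 F [-0.3  0.7 -1.4]
t 19.35 pos [0.6759 0.1208 0.1048] sd [0.0002 0.     0.0004] rot [ 0.707 -0.707 -0.001  0.001] w 0.0327 F [-0.  -0.1 -0.8]
tool cm [np.float64(42.98), np.float64(7.14), np.float64(-0.52)]
```

View pics/k1.png

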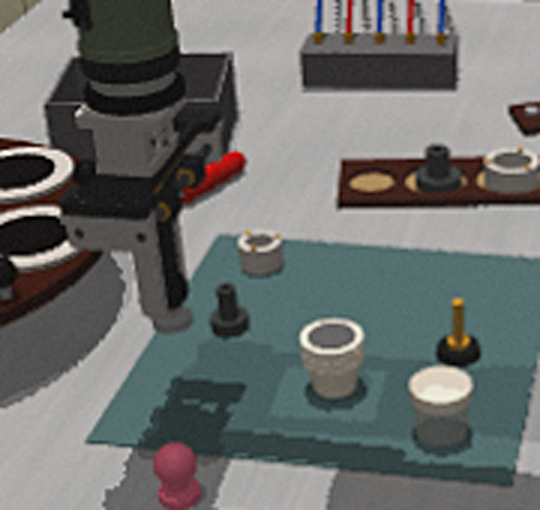

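The knob is held upright (crop (170,318)), the nest and head are in their wells, and the pink knob is untouched.

>>> drive_tool([
  [2, 0.3, 0, 0, 0, 0, 0.2],
  [5, 0.8, 0, 0, 0, 0, 0.2],
  [8.5, 1.4, 0, 0, 0, 0, 0.2],
  [12, 2, 0, 0, 0, 0, 0.2],
  [15.5, 2.6, 0, 0, 0, 0, 0.2],
  [19, 3.1, 0, 0, 0, 0, 0.2],
  [22.5, 3.7, 0, 0, 0, 0, 0.2],
  [26, 4.3, 0, 0, 0, 0, 0.2],
])

```text
time_s: 20.07
eef_pos: [0.6337, -0.1406, 0.1065]
eef_rot: [0.707, -0.707, -0.0, 0.0]
force: [0.0, 0.3, -1.0]
width: 0.0327
```

>>> drive_tool([
  [3.5, 0.6, 0, 0, 0, 0, 0.2],
  [7, 1.2, 0, 0, 0, 0, 0.2],
  [10.5, 1.8, 0, 0, 0, 0, 0.2],
  [13.5, 2.2, 0, 0, 0, 0, 0.2],
  [15.5, 2.6, 0, 0, 0, 0, 0.2],
  [17, 2.8, 0, 0, 0, 0, 0.2],
  [17, 2.8, 1, 0, 0, 0, 0.2],
  [17, 2.8, 2, 0, 0, 0, 0.2],
])

```text
time_s: 20.73
eef_pos: [0.6068, -0.3094, 0.0865]
eef_rot: [-0.707, 0.707, -0.0, 0.0]
force: [0.6, 0.4, 0.2]
width: 0.033
```

```bash
python3 - <<'E'
from h import *
pose(3); go(.6045,-.309,.018)
sd=manip.get_image("side")
cv2.imwrite("pics/k2.png",cv2.resize(sd[90:200,190:310],(480,440),interpolation=cv2.INTER_CUBIC))
E
```

```text
t 20.8833 pos [ 0.6049 -0.3064  0.0834] sd [0.0003 0.0004 0.0005] rot [ 0.708 -0.706 -0.003  0.   ] w 0.0332 F [-0.4  0.2 -0.3]
t 21.1833 pos [ 0.6068 -0.3077  0.0867] sd [0.0004 0.0007 0.0008] rot [ 0.708 -0.707  0.001 -0.   ] w 0.0331 F [-0.1  1.1  0.1]
tool cm [np.float64(0.13), np.float64(0.23), np.float64(6.87)]
```

View pics/k2.png

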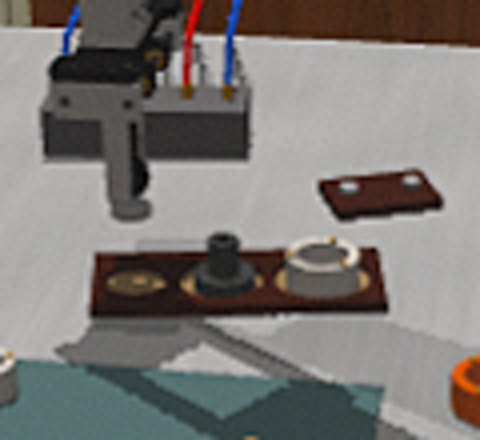

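The knob is still upright above the small well, at (135,282) in the crop.

>>> drive_tool([
  [0.13, 0.23, 2, 0, 0, 0, 0.2],
  [0.13, 0.23, 4, 0, 0, 0, 0.2],
  [0.13, 0.23, 5.5, 0, 0, 0, 0.2],
  [0.13, 0.23, 6.3, 0, 0, 0, 0.2],
  [0.13, 0.23, 6.8, 0, 0, 0, 0.2],
  [0.13, 0.23, 6.8, 0, 0, 0, 0.2],
  [0.13, 0.23, 6.8, 0, 0, 0, 0.2],
  [0.13, 0.23, 6.8, 0, 0, 0, 0.2],
])

```text
time_s: 21.9
eef_pos: [0.6046, -0.3107, 0.0193]
eef_rot: [0.707, -0.707, 0.001, -0.0]
force: [-0.8, -0.6, -0.7]
width: 0.0326
```

>>> drive_tool([
  [0, 0, 0, 0, 0, 0, 0.6],
  [0, 0, 0, 0, 0, 0, 0.6],
  [0, 0, 0, 0, 0, 0, 0.6],
  [0, 0, 0, 0, 0, 0, 0.6],
  [0, 0, -2, 0, 0, 0, 0.7],
  [0, 0, -5, 0, 0, 0, 0.7],
  [0, 0, -9, 0, 0, 0, 0.8],
  [-4, -1, -9, 0, 0, 0, 0.8],
])

```text
time_s: 22.57
eef_pos: [0.6182, -0.2803, 0.1188]
eef_rot: [-0.704, 0.71, -0.01, 0.0]
force: [2.4, -1.3, 2.4]
width: 0.074
```

```bash
python3 - <<'E'
from h import *
pose(3); go(.678,-.1225,.08)
E
```

```text
t 22.7167 pos [ 0.6173 -0.2677  0.1128] sd [0.0017 0.0009 0.002 ] rot [ 0.708 -0.706  0.001 -0.   ] w 0.0755 F [ 0.2 -0.3 -1.5]
t 23.0167 pos [ 0.6135 -0.2706  0.1081] sd [0.0004 0.0005 0.0006] rot [-0.707  0.707  0.001 -0.   ] w 0.0752 F [-0.2  0.1 -0.2]
tool cm [np.float64(-14.81), np.float64(-6.45), np.float64(2.81)]
```

>>> drive_tool([
  [-3, -1.3, 0, 0, 0, 0, 0.8],
  [-6, -2.6, 0, 0, 0, 0, 0.8],
  [-9, -3.9, 0, 0, 0, 0, 0.8],
  [-12, -5.2, 0, 0, 0, 0, 0.8],
  [-14.8, -6.45, 1, 0, 0, 0, 0.8],
  [-14.8, -6.45, 2.8, 0, 0, 0, 0.8],
  [-14.8, -6.45, 2.8, 0, 0, 0, 0.8],
])

```text
time_s: 23.6
eef_pos: [0.6762, -0.1202, 0.0764]
eef_rot: [0.708, -0.706, -0.003, 0.002]
force: [-0.4, -0.4, -1.8]
width: 0.0755
```

```bash
python3 - <<'E'
from h import *
pose(3); go(.678,-.1225,.008)
print(fit("ball_knob",(.605,-.309),zb=.004))
E
```

```text
t 23.75 pos [ 0.6772 -0.1226  0.0791] sd [0.0007 0.0008 0.0011] rot [-0.707  0.707  0.    -0.   ] w 0.0752 F [-0.3 -0.9  0.1]
t 24.05 pos [ 0.6789 -0.1238  0.0818] sd [0.0002 0.0002 0.0002] rot [-0.707  0.707 -0.001  0.   ] w 0.0749 F [ 0.1 -0.   0.3]
tool cm [np.float64(-0.13), np.float64(0.09), np.float64(7.38)]
{'top': (array([ 0.6036, -0.3098]), 0.85), 'side': (array([ 0.6061, -0.3118]), 0.83)}
```

>>> drive_tool([
  [-0.13, 0.09, 3, 0, 0, 0, 0.8],
  [-0.13, 0.09, 5.5, 0, 0, 0, 0.8],
  [-0.13, 0.09, 7.2, 0, 0, 0, 0.8],
  [-0.13, 0.09, 7.2, 0, 0, 0, 0.8],
  [-0.13, 0.09, 7.2, 0, 0, 0, 0.3],
  [-0.13, 0.09, 7.2, 0, 0, 0, 0.3],
  [-0.13, 0.09, 7.2, 0, 0, 0, 0.3],
  [-0.13, 0.09, 7.2, 0, 0, 0, 0.3],
], force=25)

```text
time_s: 24.92
eef_pos: [0.6793, -0.1216, 0.011]
eef_rot: [0.707, -0.707, 0.002, -0.001]
force: [0.5, 0.3, -0.1]
width: 0.0519
```

```bash
python3 - <<'E'
from h import *
pose(8)
E
```

```text
t 25.3167 pos [ 0.6789 -0.1216  0.0105] sd [0.0001 0.     0.0001] rot [ 0.707 -0.707  0.001 -0.001] w 0.0428 F [ 0.  -1.   6.3]
```

>>> drive_tool([
  [0, 0, -1, 0, 0, 0, 0.3],
  [0, 0, -3, 0, 0, 0, 0.3],
  [0, 0, -6, 0, 0, 0, 0.3],
  [0, 0, -9.5, 0, 0, 0, 0.3],
  [-3, 1.5, -9.5, 0, 0, 0, 0.3],
  [-6.5, 3.3, -9.5, 0, 0, 0, 0.3],
  [-10, 5.1, -9.5, 0, 0, 0, 0.3],
  [-13.5, 6.8, -9.5, 0, 0, 0, 0.3],
])

```text
time_s: 25.98
eef_pos: [0.608, 0.0152, 0.1038]
eef_rot: [-0.707, 0.707, 0.001, -0.0]
force: [0.1, 0.3, -1.0]
width: 0.0424
```

```bash
python3 - <<'E'
from h import *
pose(3); go(.457,.314,.106)
E
```

```text
t 26.1333 pos [0.6056 0.0196 0.1031] sd [0.0016 0.0024 0.0002] rot [ 0.709 -0.706 -0.001  0.001] w 0.0423 F [0.4 0.9 0.3]
t 26.4333 pos [0.6099 0.0133 0.1039] sd [0.0005 0.0009 0.0001] rot [-0.707  0.708 -0.     0.   ] w 0.0426 F [-0.2  0.7 -0.1]
tool cm [np.float64(-30.07), np.float64(15.29), np.float64(-0.21)]
```

>>> drive_tool([
  [-3, 1.5, 0, 0, 0, 0, 0.3],
  [-6.5, 3.3, 0, 0, 0, 0, 0.3],
  [-10, 5.1, 0, 0, 0, 0, 0.3],
  [-13.5, 6.9, 0, 0, 0, 0, 0.3],
  [-17, 8.6, 0, 0, 0, 0, 0.3],
  [-20.5, 10.4, 0, 0, 0, 0, 0.3],
  [-24, 12.2, 0, 0, 0, 0, 0.3],
  [-27, 13.8, 0, 0, 0, 0, 0.3],
])

```text
time_s: 27.1
eef_pos: [0.4712, 0.2852, 0.104]
eef_rot: [-0.707, 0.707, 0.0, 0.0]
force: [0.2, 0.3, -0.6]
width: 0.0425
```

>>> drive_tool([
  [-2, 1, 0, 0, 0, 0, 0.3],
  [-3, 1.5, 1, 0, 0, 0, 0.3],
  [-3, 1.5, 3, 0, 0, 0, 0.3],
  [-3, 1.5, 4.5, 0, 0, 0, 0.3],
  [-3, 1.5, 4.5, 0, 0, 0, 0.3],
])

```text
time_s: 27.52
eef_pos: [0.4543, 0.3117, 0.0547]
eef_rot: [-0.707, 0.707, 0.001, -0.004]
force: [-1.4, -1.0, -1.4]
width: 0.0427
```

```bash
python3 - <<'E'
from h import *
pose(4); go(.457,.314,.0135)
sd=manip.get_image("side")
cv2.imwrite("pics/n1.png",cv2.resize(sd[200:330,150:280],(520,520),interpolation=cv2.INTER_CUBIC))
E
```

```text
t 27.7167 pos [0.4569 0.3128 0.0581] sd [0.001  0.0005 0.0012] rot [-0.707  0.708 -0.     0.001] w 0.0426 F [0.5 0.5 0. ]
t 28.0167 pos [0.4577 0.3139 0.0598] sd [0.0003 0.0001 0.0002] rot [-0.707  0.707 -0.     0.001] w 0.0428 F [ 0.4  0.7 -0.5]
tool cm [np.float64(-0.01), np.float64(0.07), np.float64(4.63)]
```

View pics/n1.png

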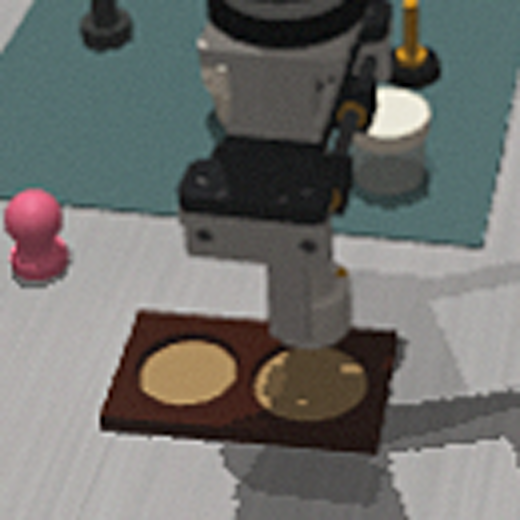

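The small nest hangs level over the larger well at (310,380).

>>> drive_tool([
  [0, 0.07, 2, 0, 0, 0, 0.3],
  [0, 0.07, 3.5, 0, 0, 0, 0.3],
  [0, 0.07, 4.3, 0, 0, 0, 0.3],
  [0, 0.07, 4.65, 0, 0, 0, 0.3],
  [0, 0.07, 4.65, 0, 0, 0, 0.3],
  [0, 0.07, 4.65, 0, 0, 0, 0.3],
  [0, 0.07, 4.65, 0, 0, 0, 0.55],
  [0, 0.07, 4.65, 0, 0, 0, 0.55],
])

```text
time_s: 28.73
eef_pos: [0.4564, 0.3141, 0.0128]
eef_rot: [0.707, -0.707, 0.0, -0.001]
force: [0.6, -0.1, 0.2]
width: 0.0509
```

>>> drive_tool([
  [0, 0, 0, 0, 0, 0, 0.6],
  [0, 0, 0, 0, 0, 0, 0.6],
  [0, 0, -1.5, 0, 0, 0, 0.6],
  [0, 0, -4, 0, 0, 0, 0.6],
  [0, 0, -8, 0, 0, 0, 0.6],
  [4, -2.5, -9, 0, 0, 0, 0.6],
  [7.5, -4.5, -9, 0, 0, 0, 0.6],
  [10.5, -6.5, -9, 0, 0, 0, 0.6],
])

```text
time_s: 29.4
eef_pos: [0.5224, 0.2086, 0.1046]
eef_rot: [0.708, -0.706, 0.001, -0.002]
force: [0.8, 0.6, 0.2]
width: 0.0566
```

```bash
python3 - <<'E'
from h import *
pose(4); go(.673,-.005,.11)
print(fit("small_head",(.673,-.005)))
E
```

```text
t 29.6 pos [0.5239 0.2052 0.1032] sd [0.0022 0.0024 0.0007] rot [-0.706  0.708  0.     0.   ] w 0.0562 F [0.1 0.8 0.1]
t 29.9 pos [0.52   0.2097 0.102 ] sd [0.0002 0.0004 0.0001] rot [ 0.708 -0.706 -0.     0.   ] w 0.0561 F [-0.2  0.2  0.5]
tool cm [np.float64(21.47), np.float64(-15.3), np.float64(-0.8)]
{'top': (array([ 0.676 , -0.0067]), 0.87), 'side': (array([ 6.778e-01, -4.000e-04]), 0.63)}
```

>>> drive_tool([
  [3, -2.1, 0, 0, 0, 0, 0.6],
  [6, -4.3, 0, 0, 0, 0, 0.6],
  [9, -6.4, 0, 0, 0, 0, 0.6],
  [12, -8.6, 0, 0, 0, 0, 0.6],
  [15, -10.7, 0, 0, 0, 0, 0.6],
  [18, -12.8, 0, 0, 0, 0, 0.6],
  [20.5, -14.6, 0, 0, 0, 0, 0.6],
  [21.5, -15.3, 1, 0, 0, 0, 0.6],
])

```text
time_s: 30.77
eef_pos: [0.6781, -0.0102, 0.0947]
eef_rot: [-0.706, 0.708, -0.003, 0.002]
force: [0.8, -0.3, 0.5]
width: 0.0565
```

```bash
python3 - <<'E'
from h import *
pose(6); go(.6735,-.005,.0215)
print(fit("small_nest",(.457,.314),zb=.004),fit("small_head",(.673,-.005)))
E
```

```text
t 31.0667 pos [ 0.6731 -0.0061  0.0908] sd [0.0013 0.0022 0.0006] rot [ 0.708 -0.706 -0.001  0.   ] w 0.0564 F [-0.3  1.2 -0.2]Traceback (most recent call last):
  File "<stdin>", line 2, in <module>
  File "h.py", line 49, in go
    d=(np.array([x,y,z])-pose())*100; print("tool cm",[round(-d[1],2),round(-d[0],2),round(-d[2],2)])
                         ~~~~^^
  File "h.py", line 45, in pose
    manip.get_image("top"); S.append(manip.sense())
    ~~~~~~~~~~~~~~~^^^^^^^
ValueError: 200 camera calls are used up
```

The 200 camera calls are used up, because I spent them on settling reads. From here I settle with null rows and go by the arm's readings.

>>> drive_tool([
  [0, 0, 0, 0, 0, 0, 0.6],
  [0, 0, 0, 0, 0, 0, 0.6],
  [0, 0, 0, 0, 0, 0, 0.6],
  [0, 0, 0, 0, 0, 0, 0.6],
])

```text
time_s: 31.55
eef_pos: [0.674, -0.0059, 0.0925]
eef_rot: [0.707, -0.707, 0.0, -0.0]
force: [0.4, -0.4, 0.2]
width: 0.0566
```

>>> drive_tool([
  [0, 0, 0, 0, 0, 0, 0.6],
  [0, 0, 0, 0, 0, 0, 0.6],
  [0, 0, 0, 0, 0, 0, 0.6],
])

```text
time_s: 31.8
eef_pos: [0.6739, -0.0062, 0.0923]
eef_rot: [0.707, -0.707, -0.0, 0.0]
force: [-0.1, 0.4, -0.3]
width: 0.0565
```

>>> drive_tool([
  [-0.1, 0, 3, 0, 0, 0, 0.6],
  [-0.1, 0, 5.5, 0, 0, 0, 0.6],
  [-0.1, 0, 6.8, 0, 0, 0, 0.6],
  [-0.1, 0, 7.05, 0, 0, 0, 0.6],
  [-0.1, 0, 7.05, 0, 0, 0, 0.6],
  [-0.1, 0, 7.05, 0, 0, 0, 0.05],
  [-0.1, 0, 7.05, 0, 0, 0, 0.05],
  [-0.1, 0, 7.05, 0, 0, 0, 0.05],
], force=30)

```text
time_s: 32.47
eef_pos: [0.6755, -0.0053, 0.0238]
eef_rot: [0.707, -0.707, 0.001, -0.001]
force: [0.5, 0.3, -0.5]
width: 0.0398
```

>>> drive_tool([
  [0, 0, 0, 0, 0, 0, 0.05],
  [0, 0, 0, 0, 0, 0, 0.05],
  [0, 0, 0, 0, 0, 0, 0.05],
  [0, 0, 0, 0, 0, 0, 0.05],
  [0, 0, 0, 0, 0, 0, 0.05],
  [0, 0, 0, 0, 0, 0, 0.05],
])

```text
time_s: 32.97
eef_pos: [0.6743, -0.0054, 0.0224]
eef_rot: [0.707, -0.707, 0.0, -0.0]
force: [-0.1, -1.3, 2.8]
width: 0.0165
```

>>> drive_tool([
  [0, 0, -1, 0, 0, 0, 0.05],
  [0, 0, -3, 0, 0, 0, 0.05],
  [0, 0, -6, 0, 0, 0, 0.05],
  [0, 0, -8.5, 0, 0, 0, 0.05],
  [-3, 1.4, -8.5, 0, 0, 0, 0.05],
  [-6.5, 3, -8.5, 0, 0, 0, 0.05],
  [-10, 4.6, -8.5, 0, 0, 0, 0.05],
  [-13, 6, -8.5, 0, 0, 0, 0.05],
])

```text
time_s: 33.63
eef_pos: [0.6122, 0.1269, 0.1069]
eef_rot: [-0.707, 0.707, 0.001, -0.0]
force: [0.1, -0.8, -2.0]
width: 0.0171
```

>>> drive_tool([
  [-3.3, 1.5, 0, 0, 0, 0, 0.05],
  [-6.8, 3.1, 0, 0, 0, 0, 0.05],
  [-10.3, 4.7, 0, 0, 0, 0, 0.05],
  [-13.5, 6.2, 0, 0, 0, 0, 0.05],
  [-16, 7.4, 0, 0, 0, 0, 0.05],
  [-18, 8.3, 0, 0, 0, 0, 0.05],
  [-19.2, 8.9, 0, 0, 0, 0, 0.05],
  [-19.2, 8.9, 1, 0, 0, 0, 0.05],
])

```text
time_s: 34.3
eef_pos: [0.5249, 0.3201, 0.0987]
eef_rot: [0.708, -0.706, 0.0, -0.002]
force: [0.6, 0.0, -1.7]
width: 0.0167
```

>>> drive_tool([
  [0, 0, 1.5, 0, 0, 0, 0.05],
  [0, 0, 3, 0, 0, 0, 0.05],
  [0, 0, 3, 0, 0, 0, 0.05],
  [0, 0, 3, 0, 0, 0, 0.05],
  [0, 0, 3, 0, 0, 0, 0.05],
  [0, 0, 3, 0, 0, 0, 0.05],
  [0, 0, 3, 0, 0, 0, 0.05],
  [0, 0, 3, 0, 0, 0, 0.05],
])

```text
time_s: 34.97
eef_pos: [0.5257, 0.317, 0.0678]
eef_rot: [-0.707, 0.707, -0.0, 0.001]
force: [0.6, 0.7, -1.5]
width: 0.0167
```

>>> drive_tool([
  [0, 0, 2, 0, 0, 0, 0.05],
  [0, 0, 3.3, 0, 0, 0, 0.05],
  [0, 0, 3.9, 0, 0, 0, 0.05],
  [0, 0, 4.2, 0, 0, 0, 0.05],
  [0, 0, 4.3, 0, 0, 0, 0.05],
  [0, 0, 4.3, 0, 0, 0, 0.05],
  [0, 0, 4.3, 0, 0, 0, 0.05],
  [0, 0, 4.3, 0, 0, 0, 0.05],
])

```text
time_s: 35.63
eef_pos: [0.5249, 0.317, 0.0243]
eef_rot: [0.707, -0.707, 0.0, -0.0]
force: [-2.2, -0.5, 2.3]
width: 0.0166
```

Contact came at the expected height (TCP 0.0243 m, about 2 N), so I release and retreat.

>>> drive_tool([
  [0, 0, 0, 0, 0, 0, 0.5],
  [0, 0, 0, 0, 0, 0, 0.5],
  [0, 0, 0, 0, 0, 0, 0.5],
  [0, 0, 0, 0, 0, 0, 0.5],
  [0, 0, -1.5, 0, 0, 0, 0.5],
  [0, 0, -4, 0, 0, 0, 0.5],
  [0, 0, -8, 0, 0, 0, 0.5],
  [0, 0, -12, 0, 0, 0, 0.5],
])

```text
time_s: 36.3
eef_pos: [0.5235, 0.3163, 0.1433]
eef_rot: [0.707, -0.707, -0.001, 0.002]
force: [1.2, 0.4, -0.6]
width: 0.0472
```

>>> drive_tool([
  [0, 0, -3, 0, 0, 0, 0.5],
  [0, 0, -3, 0, 0, 0, 0.5],
  [0, 0, -3, 0, 0, 0, 0.5],
  [0, 0, -3, 0, 0, 0, 0.5],
  [0, 0, -3, 0, 0, 0, 0.5],
  [0, 0, -3, 0, 0, 0, 0.5],
])

```text
time_s: 36.8
eef_pos: [0.5235, 0.3162, 0.1713]
eef_rot: [0.707, -0.707, -0.001, 0.002]
force: [-0.5, -0.4, -0.4]
width: 0.0468
```

```bash
python3 - <<'E'
from rig import manip
s=manip.sense(); print(s["eef_pos"],s["force"],s["width"])
print(manip.close_job())
E
```

```text
[0.52347349 0.31624805 0.17130394] [-0.50559847 -0.40888208 -0.38538349] 0.04680203154554681
the job is handed in; nothing more can be done
None
```

I placed all five parts in their wells and handed the job in at about 37 s, but the last two were never checked by camera. They went in the order you listed: large nest, large head and ball knob on the long board, then small nest and small head on the short board. I never went for the foot, the cup stack, the tub or the two look-alikes.

- **Long board:** after release, the top camera put the large nest, large head and knob within about 5 mm of their well centres. The side camera was noisier while the arm was partly in the way; one side reading for the large nest was about 10 mm off.
- **Short board, not seen after release:** the 200 camera calls ran out before I could look, because I spent too many on settling reads.
    - **Small nest:** released at the expected height, within about 1 mm of the measured well centre. I saw it hanging level over the well just before lowering.
    - **Small head:** released within about 1 mm of the measured well centre, after light floor contact (about 2 N) at the expected height.
- **At hand-in:** the gripper was open, 17 cm up and touching nothing. There was no final look at the whole scene.

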